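# Load two spice shakers into the spring-fed rack

### The job

Pull the spring follower of the shaker rack back by its tab until it is held by the catch, without forcing it against the rubber buffer or the catch. Stand both steel spice shakers upright in the lane between the front stop and the follower, then press the catch pad so that the follower closes up and holds the two shakers snugly against the front stop. Leave the bowl, spray bottle, spatula and skewers where they are.

Things in the scene. Friction and masses are not known exactly. Their poses are not given: they have to be found in the camera images.
- rack: Aluminium shaker rack fixed to the counter; origin at its underside, centre line, below the front stop's inner face. x = along the lane, the way the follower is pulled back, y across, z up. Base 60 mm wide, 8 mm thick, from 4 mm ahead of the origin to 284 mm behind it. The front stop is 4 mm thick, its top 45 mm above the counter.
- rack_lane (a point): Point on the lane's floor, on its centre line, 50 mm behind the front stop's inner face, 8 mm above the counter; axes as the rack. The lane is 50 mm wide inside, between side rails 4 mm thick and 18 mm high over the floor, which run 150 mm back from the front stop. The shakers stand here, one behind the other.
- follower (a joint): Travel (m) of the black follower, from 0 at the front. A damped spring drives it forward, 5.4 N at 0, 8.1 N at 0.135; let go uncaught it runs back at about 0.15 m/s. The catch is clamped at a place that differs each time: its hook, adding about 3 N in passing, snaps in somewhere from 0.109 to 0.159 of travel and then holds the follower when let go. Closed on two shakers it reads 0.086.
- tab (a point): Centre of the follower's upright black pull tab: 12 mm thick (lane x), 24 mm wide (lane y), 34 mm tall, top 100 mm above the counter; axes as the rack. 2 mm of travel beyond the place where the catch snaps in, the follower meets a rubber buffer of 4 N per mm. More than about 11 N on the buffer, or forward on the hook, is too hard.
- paddle (a point): Middle of the front face of the follower's upright paddle, which pushes on the shakers; at travel 0 it is 6 mm behind the front stop. The paddle is 46 mm wide, 8 mm thick and 58 mm tall, below the tab, its face flush with the tab's. Once the follower is caught, the catch's steel thumb pad is centred 100 mm behind this face, on the centre line.
- rack_tail (a point): Rear end of the rack's base, on the centre line, 8 mm above the counter, 284 mm behind the front stop. The catch block is clamped ahead of it; its steel lever has a hook at the front and a flat thumb pad at the rear, 26 mm long, 30 mm wide, top 44 mm above the counter. Pressing the pad's middle down 5 to 6 mm (about 4 N) lifts the hook and frees the follower; let go, it springs back.
- shaker_a_mid (a point): Centre (half-way up) of one steel spice shaker standing upright on the counter: 88 mm tall, body 46 mm diameter up to 66 mm, lid 41 mm diameter above; about 0.12 kg. z up.
- shaker_b_mid (a point): Centre (half-way up) of the other shaker, identical to the first.
- bowl: White ceramic bowl, 150 mm across, 62 mm high; origin under its centre. A bystander.
- spray: Empty green spray bottle, 68 mm diameter, 218 mm high, standing; origin under its centre. A bystander.
- spatula: Wooden spatula, 300 mm long, lying; origin under its centre. A bystander.
- skewers: Four steel skewers, 340 mm long, lying on a rest of two wooden bars, 90 mm wide; origin under its centre. A bystander.
There are look-alikes about, which are no part of the job. What is shaped like the part that bears shaker_b_mid but blue or brown is not meant.

How it is judged:
By the outcome, as a careful person would: the job done as asked, in the order asked, and still so for the second after the job is handed in, with the robot touching nothing.
It also fails if it takes over 72 s, if anything falls off the work surface, if the arm or the gripper's body presses on something with over 40 N, if the wrist force passes 120 N, or if a joint passes its speed limit or range.

### The arm

A 6-joint arm with a two-finger parallel gripper is mounted at the origin on the work surface. World frame = base frame: x ahead of the robot, y to its left, z up, the work surface at z = 0. Lengths are in mm, angles in rad, forces in N, time in s.
With the tool pointing down it reaches from about 325 to 775 mm from the base axis. Payload 9.3 kg.
Tool frame: the origin (TCP) lies at the very end of the fingers, on their centre line; the grasp point (between the pads) lies 19 mm behind it; z points along the fingers, y is the line along which they close (so a half turn about z gives the same grasp; the last joint's range is limited). The gripper opens to 85 mm and grips with 20 to 120 N. Pads are 22 mm wide; open, the fingers measure 114 mm over their backs; the gripper's body (76 mm by 85 mm) begins 54 mm behind the grasp point. The pads swing forward as they close: fully open they stand 13 mm farther back than shut.
Start: joints at [-1.389, 0.259, 0.021, 1.334, 0, 1.418], TCP at [180.712, -519.461, 231.279] pointing down, gripper open.
Joint ranges: [-3.04, 3.04], [-0.91, 1.82], [-1.04, 1.36], [-1.92, 1.95], [-1.52, 1.45], [-3.14, 3.14]. Speed limits (rad/s): [2.22, 2.22, 2.79, 3.14, 3.14, 3.14].

### API

Orientations are given as a unit quaternion [w, x, y, z].
In Python, from station import r gives the robot as it stands. The module is installed in compiled form; this text tells all that it offers.
- The arm moves only by the tool drive_tool, never from a script. Its argument "series" is a list of rows, each an object with "offset": the shift along the world's x, y, z as a fraction of full scale, a list of three; "delta_rot": the turn, a rotation vector about the world's x, y, z as a fraction of full scale, a list of three; "claw": the opening, from 0 (shut) to 1 (fully open). A call has 1 to 10 rows; each row shifts and turns the commanded pose from where the row before left it; what a row does not reach is not made up. Full scale, the value 1, is 0.025 m for a shift and 120 degrees for a turn. A row lasts 1/10 s, in which the tool goes at most 50 mm and 8.59 degrees, less where a joint would pass 70% of its speed; a pose out of reach is approached as far as the arm can. A call with a number of a shift or a turn outside -1 to 1 is refused whole. A call with a gripper value outside its range is refused whole. The fingers move at their own pace and stop on an object; the grip force is fixed at half the most. Time passes only in rows, so rows that do not move let the fingers close. It gives the time, the measured TCP pose, the force, the opening and the grip force at its end, in the units of the state.
- r.observe(): the state, without advancing time (a new reading comes with each control period).
- r.grab_frame(name): name is "side" or "top"; returns a dict with "color" (480x640x3 uint8, red, green, blue), "K" (3x3 intrinsics, pixels), "k1" (the pictures are not rectified: a ray, as slopes to the right and down, at radius r is drawn at 1 + k1 r^2 times it, then the intrinsics apply), "R" (3x3) and "t" (3): a world point X has camera coordinates R X + t. Camera axes: x right, y down, z forward; pixel columns grow to the right and rows downward; lengths in mm; the calibration is good to about 2 mm. A picture is of the moment at which its call begins. There is no depth.
- r.hand_in(): hands the job in; it is judged then, once.
Trained networks look in a picture, given as the dict that the camera call returned (one of the last four; its "shot" number tells which), for a name from the list of things; names that differ only in an ending like _2 or _b are one class to them, and where a whole thing is asked for, a point or a joint stands for the part that bears it (a point fixed in the world has none). Each returns a list of dicts, best first, with "conf" (0 to 1); they miss things now and then, are a little off and sometimes report something else, mostly with a low value. They report only what shows in the picture. A call takes as long as a camera call. They do not tell look-alikes from the thing itself.
- r.masks_of(picture, target): "region" (480x640 bool, what is visible of it).
- r.landmark_of(picture, target): "xyz" ([x, y, z] in mm, in the coordinates of the camera as it stood for that picture, good to about 4 mm: a listed point, or the origin of a listed thing).
The state is a dict: "t": time; "qpos": joint angles; "qvel": joint speeds; "effort": joint torques, N m; "eef_pos": TCP position; "tcp_rot": TCP orientation; "force": force on the tool from outside, world axes, zero at the start; "wrist_torque": the same for the moment, N m; "width": finger opening in mm; "grasp_force": force on a finger pad.
Only numpy, scipy, OpenCV 4.12 (cv2) and the standard library are available. Lean on these libraries where they do the work, as an engineer would, in place of code of your own. Each camera call takes 0.05 s, during which the arm holds its last target. There are 200 camera calls.

## Working session

There is one attempt and no reset: what is moved stays moved. The work goes in short steps, Python scripts to look and compute and a tool call to move; the robot and the scene stay as the last step left them, time stands still between calls to the robot, and variables do not carry over. Pictures are saved under pics/ and viewed, at most 10 in all, crops included, and the job is handed in when it is done.

Besides the shell and the picture viewer there is one more tool, called as name(argument=value, ...) on one line, values as JSON. drive_tool: Moves the arm, as the interface text tells. Its arguments: {"type":"object","properties":{"series":{"type":"array"}},"required":["series"]}

```bash
mkdir -p pics; cat > h.py <<'E'
from station import r
import numpy as np, cv2
def world(p,x): return np.array(p["R"]).T@(np.array(x)-np.array(p["t"]))
def ray(p,u,v):
    K=np.array(p["K"]);a=np.array([(u-K[0,2])/K[0,0],(v-K[1,2])/K[1,1]]);s=a.copy()
    for _ in range(20): s=a/(1+p["k1"]*(s@s))
    R=np.array(p["R"]);return -R.T@np.array(p["t"]),R.T@np.array([*s,1])
def onz(p,u,v,z):
    c,d=ray(p,u,v);return c+d*(z-c[2])/d[2]
def pix(p,X):
    c=np.array(p["R"])@np.array(X)+np.array(p["t"]);s=c[:2]/c[2];s=s*(1+p["k1"]*(s@s));K=np.array(p["K"]);return K[:2,:2]@s+K[:2,2]
def save(p,n): cv2.imwrite("pics/"+n,p["color"][:,:,::-1])
E
python3 - <<'E'
from h import *
np.set_printoptions(precision=1,suppress=True)
for n in("top","side"):
    p=r.grab_frame(n);save(p,n+"0.png")
    for t in["rack","rack_lane","tab","paddle","rack_tail","shaker_a_mid","bowl","spray","spatula","skewers"]:
        for d in r.landmark_of(p,t)[:4]:
            w=world(p,d["xyz"]);print(n,t,round(d["conf"],2),w,pix(p,w))
print(r.observe())
E
```

```text
top rack 0.37 [ 544.7 -141.1   79.3] [404.1 258.5]
top rack_lane 0.58 [ 534.9 -104.7   10.3] [385.9 264.6]
top tab 0.62 [ 721.3 -319.2    1.6] [461.9 199.5]
top tab 0.56 [ 542.6 -137.5   77.6] [402.6 259.4]
top paddle 0.74 [ 539.6 -149.5   35. ] [404.1 262.3]
top rack_tail 0.56 [511.7 127.7   3.6] [299.8 271.9]
top shaker_a_mid 0.8 [ 447.5 -322.8   45.7] [471.5 298.2]
top shaker_a_mid 0.4 [506.4 473.4  -4.6] [174.9 271.6]
top bowl 0.95 [683.2 281.9  -0.4] [246.  209.5]
top bowl 0.26 [ 545.1 -143.7   39.2] [402.3 260. ]
top spray 0.94 [ 719.5 -320.4    1.3] [462.2 200.2]
top spatula 0.8 [789.3 -18.8  -0.3] [354.3 174.2]
top spatula 0.53 [477.3 283.8  45.6] [239.3 282.6]
top skewers 0.73 [506.3 472.4  -3.6] [175.1 271.6]
top skewers 0.51 [790.7 -21.5   1.9] [355.3 173.5]
side rack 0.93 [ 544.  -154.3   -1. ] [361.2 351.9]
side rack_lane 0.66 [ 539.5 -104.2    9. ] [347.7 329. ]
side tab 0.82 [ 544.7 -140.1   85.2] [360.3 314.6]
side rack_tail 0.66 [511.3 130.   10.4] [291. 254.]
side shaker_a_mid 0.77 [ 445.4 -313.3   44.7] [348.4 435.6]
side shaker_a_mid 0.48 [479.8 284.3  46.5] [255.2 204.6]
side shaker_a_mid 0.42 [ 719.  -320.9   -1.7] [497.6 393.2]
side bowl 0.64 [686.5 286.2   0.5] [336.8 199.9]
side bowl 0.37 [503.7 476.1   5.4] [245.  175.3]
side spray 0.97 [ 724.2 -322.6   -1.7] [500.7 392.9]
side spray 0.71 [ 539.6 -103.6   10.1] [347.6 328.4]
side spatula 0.9 [792.3 -20.4  -5.3] [439.1 268.9]
side skewers 0.97 [505.1 474.6   4.1] [245.8 175.8]
{'t': 1.1, 'qpos': array([-1.4,  0.3,  0. ,  1.3, -0. ,  1.4]), 'qvel': array([ 0.,  0., -0., -0.,  0., -0.]), 'effort': array([  0. , -55.5,  34.5,   0. ,  -0. ,  -0. ]), 'eef_pos': array([ 180.7, -519.4,  231.3]), 'tcp_rot': array([-0. ,  1. ,  0.2, -0. ]), 'force': array([ 0.3, -0.9, -0.2]), 'wrist_torque': array([-0., -0., -0.]), 'grasp_force': 0.0, 'width': 85.29069822763834}
```

View pics/top0.png

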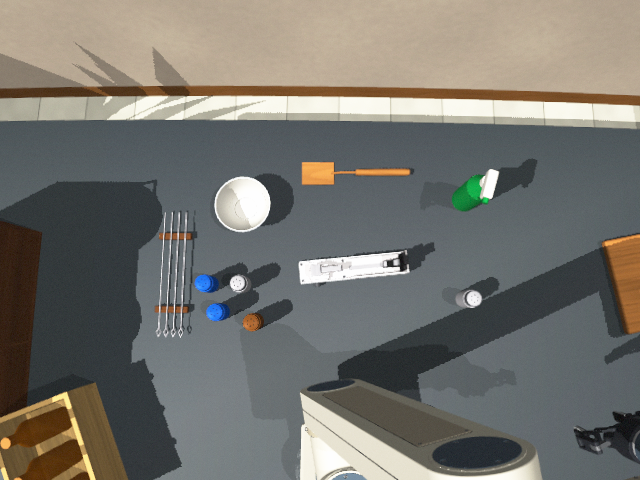

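View pics/side0.png

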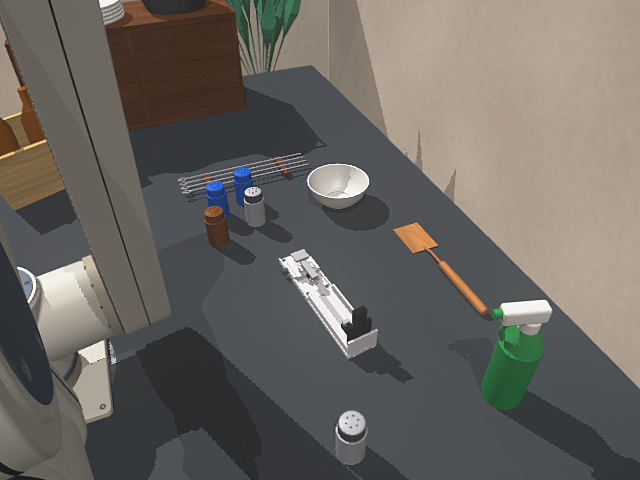

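```bash
python3 - <<'E'
from h import *
print(r.observe()['tcp_rot'], r.observe()['eef_pos'])
E
```

```text
[-1.49484873e-05  9.86021928e-01  1.66615595e-01 -2.04859830e-06] [ 180.72975358 -519.44089284  231.28345711]
```

```bash
python3 - <<'E'
from h import *
np.set_printoptions(precision=1,suppress=True)
t=r.grab_frame("top");s=r.grab_frame("side")
a=cv2.resize(t["color"][235:295,290:420],None,fx=6,fy=6,interpolation=cv2.INTER_CUBIC)[:,:780]
b=cv2.resize(s["color"][245:360,270:385],None,fx=5,fy=5,interpolation=cv2.INTER_CUBIC)
cv2.imwrite("pics/c1.png",a[:,:,::-1]);cv2.imwrite("pics/c2.png",b[:,:,::-1])
for n,p in(("top",t),("side",s)):
    for x in ("shaker_a_mid","rack_tail","rack","tab","paddle","rack_lane"):
        for d in r.landmark_of(p,x)[:5]:print(n,x,round(d["conf"],2),world(p,d["xyz"]))
for u,v in((239,283),(205,283),(217,312),(253,322),(472,298)):print("lid top",onz(t,u,v,88))
E
```

```text
top shaker_a_mid 0.92 [ 447.4 -319.4   41.3]
top shaker_a_mid 0.64 [471.9 285.2  45. ]
top rack_tail 0.84 [507.4 129.9   0.3]
top rack 0.67 [ 541.2 -150.9   -3.9]
top tab 0.49 [ 540.3 -137.    81.7]
top rack_lane 0.92 [ 536.  -101.2   11.2]
side shaker_a_mid 0.6 [ 447.2 -318.4   44.3]
side shaker_a_mid 0.57 [506.  129.2   7.7]
side rack_tail 0.7 [510.7 128.5   6. ]
side rack 0.72 [ 542.6 -151.1   -3.4]
side tab 0.73 [ 539.3 -141.9   84. ]
side tab 0.38 [511.1 128.4   5.1]
side paddle 0.96 [ 544.6 -147.3   37. ]
side paddle 0.71 [ 722.3 -322.1    0.4]
side paddle 0.53 [514.2 130.1   8. ]
side rack_lane 0.95 [ 541.2 -102.8    8.2]
side rack_lane 0.38 [508.7 126.1  11.9]
lid top [474.2 276.6  88. ]
lid top [472.4 363.3  88. ]
lid top [400.5 329.2  88. ]
lid top [377.9 237.6  88. ]
lid top [ 446.9 -309.7   88. ]
```

View pics/c1.png

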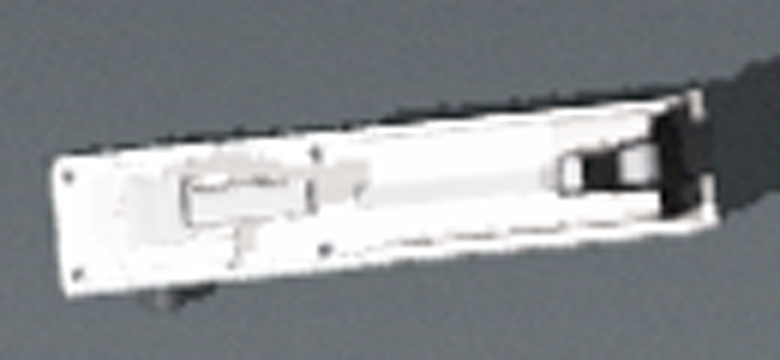

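View pics/c2.png

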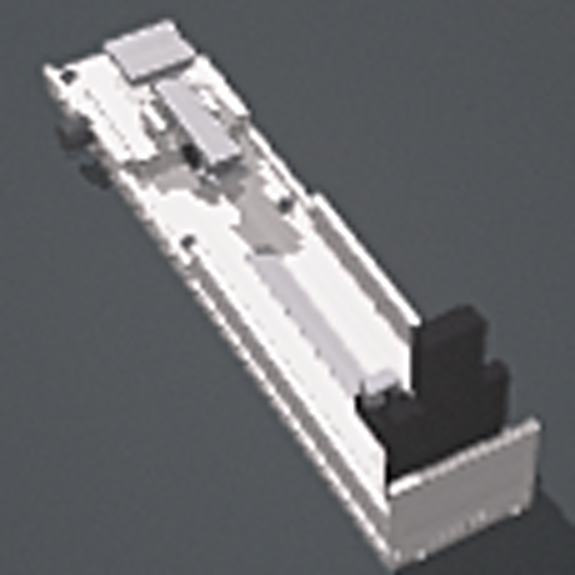

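```bash
python3 - <<'E'
from h import *
from scipy.optimize import least_squares
np.set_printoptions(precision=1,suppress=True)
t=r.grab_frame("top");s=r.grab_frame("side")
A=lambda x,y:(290+(x+.5)/6-.5,235+(y+.5)/6-.5)
B=lambda x,y:(270+(x+.5)/5-.5,245+(y+.5)/5-.5)
# rack-frame points: x,y,z
ob=[(t,A(52,160),(284,-30,8)),(t,A(70,297),(284,30,8)),(s,B(45,68),(284,30,8)),(s,B(390,492),(-4,30,45)),(s,B(540,425),(-4,-30,45)),(s,B(395,570),(-4,30,0)),(t,A(718,218),(-4,30,45)),(t,A(700,92),(-4,-30,45))]
def W(q,P):
    c,n=np.cos(q[2]),np.sin(q[2]);return np.array([q[0]+c*P[0]-n*P[1],q[1]+n*P[0]+c*P[1],P[2]])
f=lambda q:np.concatenate([pix(p,W(q,P))-uv for p,uv,P in ob])
k=least_squares(f,[543,-152,1.685],x_scale=[1,1,.01],loss="soft_l1");print(k.x,k.x[2],f(k.x).reshape(-1,2))
q=k.x
def rf(X):
    d=X[:2]-q[:2];c,n=np.cos(q[2]),np.sin(q[2]);return c*d[0]+n*d[1],-n*d[0]+c*d[1]
for p,uv in((t,A(155,207)),(s,B(155,49)),(s,B(150,82)),(s,B(103,47)),(s,B(170,20)),(s,B(197,48))):print("pad",rf(onz(p,*uv,44)))
print("tab top",rf(onz(s,*B(465,312),100)),"world",W(q,(12,0,100)))
# tab silhouettes
for p in(t,s):
    for m in r.masks_of(p,"shaker_a_mid")[:4]:
        v,u=np.nonzero(m["region"]);print(m["conf"],u.mean(),v.mean(),onz(p,u.mean(),v.mean(),44))
E
```

```text
[ 544.2 -152.3    1.7] 1.689321535208415 [[-0.3 -0.1]
 [-1.2 -0.9]
 [-0.4  1.4]
 [ 0.8  0.4]
 [ 0.1  0.2]
 [-0.8  0.5]
 [-0.4  0.5]
 [-0.3 -1.1]]
pad (np.float64(238.8461800073946), np.float64(-0.809584115468784))
pad (np.float64(239.2116055825939), np.float64(-2.3979716644203))
pad (np.float64(222.4820711577032), np.float64(8.41307812853291))
pad (np.float64(250.8274162741075), np.float64(15.673469132058173))
pad (np.float64(252.15677195719968), np.float64(-16.011429557989757))
pad (np.float64(231.26262521837876), np.float64(-17.708581525793427))
tab top (np.float64(13.87076508185285), np.float64(-7.013729397081092)) world [ 542.8 -140.4  100. ]
0.65 468.3469387755102 298.59183673469386 [ 446.4 -315.1   44. ]
0.93 350.506958250497 436.9542743538767 [ 447.5 -316.    44. ]
```

drive_tool(series=[{"offset": [0.9,0.94,0],"delta_rot": [0,0,0.04],"claw": 1},{"offset": [0.9,0.94,0],"delta_rot": [0,0,0.04],"claw": 1},{"offset": [0.9,0.94,0],"delta_rot": [0,0,0.04],"claw": 1},{"offset": [0.9,0.94,0],"delta_rot": [0,0,0.04],"claw": 1},{"offset": [0.9,0.94,0],"delta_rot": [0,0,0.04],"claw": 1},{"offset": [0.9,0.94,0],"delta_rot": [0,0,0.04],"claw": 1},{"offset": [0.9,0.94,0],"delta_rot": [0,0,0.04],"claw": 1},{"offset": [0.9,0.94,0],"delta_rot": [0,0,0.04],"claw": 1},{"offset": [0.9,0.94,0],"delta_rot": [0,0,0.04],"claw": 1},{"offset": [0.9,0.94,0],"delta_rot": [0,0,0.04],"claw": 1}])

```text
t: 3.0
eef_pos: [406.5, -283.4, 231.4]
tcp_rot: [0.0, 0.832, 0.555, 0.0]
force: [-0.5, -0.9, -0.5]
width: 85.5
grasp_force: 0.0
```

drive_tool(series=[{"offset": [0.91,0.957,-0.6],"delta_rot": [0,0,0.041],"claw": 1},{"offset": [0.91,0.957,-0.6],"delta_rot": [0,0,0.041],"claw": 1},{"offset": [0.91,0.957,-0.6],"delta_rot": [0,0,0.041],"claw": 1},{"offset": [0.91,0.957,-0.6],"delta_rot": [0,0,0.041],"claw": 1},{"offset": [0.91,0.957,-0.6],"delta_rot": [0,0,0.041],"claw": 1},{"offset": [0.91,0.957,-0.6],"delta_rot": [0,0,0.041],"claw": 1},{"offset": [0,0,0],"delta_rot": [0,0,0],"claw": 1}])

```text
t: 3.7
eef_pos: [543.3, -138.1, 139.1]
tcp_rot: [-0.001, 0.662, 0.749, -0.0]
force: [-0.3, -0.8, -0.3]
width: 85.5
grasp_force: 0.0
```

```bash
python3 - <<'E'
from h import *
s=r.grab_frame("side");print(r.observe()["eef_pos"],r.observe()["tcp_rot"])
x,y=(int(i) for i in pix(s,r.observe()["eef_pos"]))
cv2.imwrite("pics/d.png",cv2.resize(s["color"][y-70:y+80,x-90:x+90],None,fx=4,fy=4)[:,:,::-1])
E
```

```text
[ 542.5983227  -139.31134283  140.06259306] [-1.02353786e-03  6.63479052e-01  7.48194093e-01 -3.13565230e-04]
```

View pics/d.png

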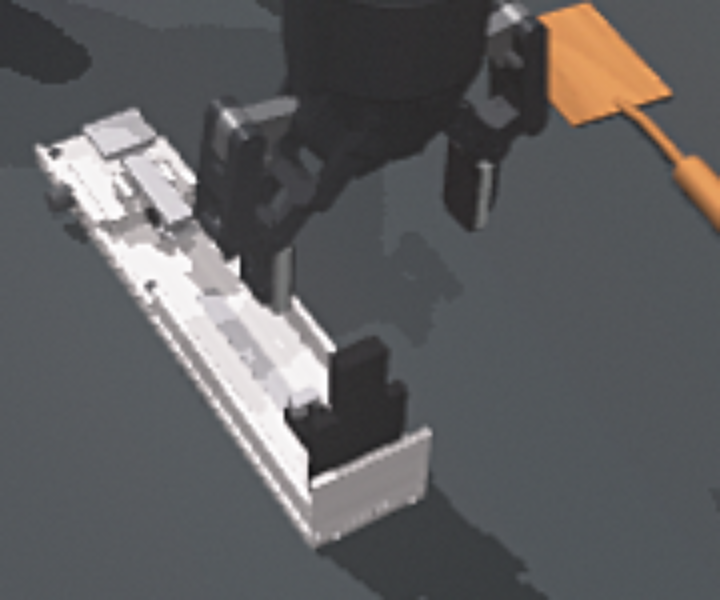

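drive_tool(series=[{"offset": [0,0,-0.9],"delta_rot": [0,0,0],"claw": 1},{"offset": [0,0,-0.9],"delta_rot": [0,0,0],"claw": 1},{"offset": [0,0,-0.8],"delta_rot": [0,0,0],"claw": 1},{"offset": [0,0,0],"delta_rot": [0,0,0],"claw": 0},{"offset": [0,0,0],"delta_rot": [0,0,0],"claw": 0},{"offset": [0,0,0],"delta_rot": [0,0,0],"claw": 0},{"offset": [0,0,0],"delta_rot": [0,0,0],"claw": 0},{"offset": [0,0,0],"delta_rot": [0,0,0],"claw": 0},{"offset": [0,0,0],"delta_rot": [0,0,0],"claw": 0}])

```text
t: 4.65
eef_pos: [540.9, -141.5, 77.8]
tcp_rot: [0.0, 0.665, 0.747, -0.001]
force: [-11.0, -2.6, 11.9]
width: 22.4
grasp_force: 59.2
```

drive_tool(series=[{"offset": [-0.06,0,0.08],"delta_rot": [0,0,0],"claw": 0},{"offset": [-0.047,0.397,0],"delta_rot": [0,0,0],"claw": 0},{"offset": [-0.047,0.397,0],"delta_rot": [0,0,0],"claw": 0},{"offset": [-0.047,0.397,0],"delta_rot": [0,0,0],"claw": 0},{"offset": [-0.047,0.397,0],"delta_rot": [0,0,0],"claw": 0},{"offset": [-0.047,0.397,0],"delta_rot": [0,0,0],"claw": 0},{"offset": [-0.047,0.397,0],"delta_rot": [0,0,0],"claw": 0},{"offset": [-0.047,0.397,0],"delta_rot": [0,0,0],"claw": 0},{"offset": [-0.047,0.397,0],"delta_rot": [0,0,0],"claw": 0},{"offset": [0,0,0],"delta_rot": [0,0,0],"claw": 0}])

```text
t: 5.65
eef_pos: [531.3, -61.9, 78.0]
tcp_rot: [0.001, 0.665, 0.747, -0.001]
force: [1.9, -6.4, -11.4]
width: 22.3
grasp_force: 62.1
```

drive_tool(series=[{"offset": [-0.047,0.397,-0.04],"delta_rot": [0,0,0],"claw": 0},{"offset": [-0.047,0.397,0],"delta_rot": [0,0,0],"claw": 0},{"offset": [-0.047,0.397,0],"delta_rot": [0,0,0],"claw": 0},{"offset": [-0.047,0.397,0],"delta_rot": [0,0,0],"claw": 0},{"offset": [0,0,0],"delta_rot": [0,0,0],"claw": 0}])

```text
t: 6.15
eef_pos: [526.8, -22.6, 77.9]
tcp_rot: [0.001, 0.665, 0.747, -0.001]
force: [-0.7, -8.0, -3.5]
width: 22.1
grasp_force: 63.2
```

```bash
cat > o.py <<'E'
from h import *
np.set_printoptions(precision=1,suppress=True)
u=np.array([-.118,.993])
P=[];F=[]
for _ in range(4):
    r.grab_frame("side");o=r.observe();P.append(o["eef_pos"]);F.append(o["force"])
P=np.mean(P,0);F=np.mean(F,0);print(o["t"],P,F,"lane",u@(P[:2]-[540.9,-141.5]),u@F[:2])
E
python3 o.py
```

```text
6.35 [526.9 -22.9  77.9] [-0.9 -8.  -1.9] lane 119.37909170988284 -7.843554728059256
```

drive_tool(series=[{"offset": [-0.012,0.099,0],"delta_rot": [0,0,0],"claw": 0},{"offset": [-0.012,0.099,0],"delta_rot": [0,0,0],"claw": 0},{"offset": [0,0,0],"delta_rot": [0,0,0],"claw": 0}])

```text
t: 6.65
eef_pos: [526.3, -18.3, 77.9]
tcp_rot: [0.001, 0.665, 0.747, -0.001]
force: [-0.6, -8.8, -1.6]
width: 22.5
grasp_force: 63.2
```

```bash
python3 o.py
```

```text
6.85 [526.3 -18.4  77.9] [-0.9 -8.5 -2.5] lane 123.99954398335169 -8.372435947525672
```

drive_tool(series=[{"offset": [-0.012,0.099,0],"delta_rot": [0,0,0],"claw": 0},{"offset": [0,0,0],"delta_rot": [0,0,0],"claw": 0}])

```text
t: 7.05
eef_pos: [526.0, -15.9, 77.9]
tcp_rot: [0.001, 0.665, 0.747, -0.001]
force: [-0.4, -9.2, -2.2]
width: 22.2
grasp_force: 63.2
```

```bash
python3 o.py
```

```text
7.25 [526.1 -15.9  77.9] [-1.  -8.9 -2.2] lane 126.50653175784525 -8.691983117313532
```

drive_tool(series=[{"offset": [-0.012,0.099,0],"delta_rot": [0,0,0],"claw": 0},{"offset": [0,0,0],"delta_rot": [0,0,0],"claw": 0}])

```text
t: 7.45
eef_pos: [525.8, -13.4, 77.9]
tcp_rot: [0.001, 0.665, 0.747, -0.001]
force: [-0.5, -8.8, -2.8]
width: 22.7
grasp_force: 63.2
```

```bash
python3 o.py
```

```text
7.65 [525.8 -13.4  77.9] [-0.5 -8.9 -2.1] lane 129.00872409687864 -8.79839330042752
```

drive_tool(series=[{"offset": [-0.012,0.099,0],"delta_rot": [0,0,0],"claw": 0},{"offset": [0,0,0],"delta_rot": [0,0,0],"claw": 0}])

```text
t: 7.85
eef_pos: [525.4, -10.7, 77.9]
tcp_rot: [0.001, 0.665, 0.747, -0.001]
force: [-0.9, -7.6, -2.8]
width: 22.3
grasp_force: 63.3
```

```bash
python3 o.py
```

```text
8.05 [525.4 -10.7  77.9] [-1.  -6.9 -1.8] lane 131.74371133880229 -6.733778609334084
```

drive_tool(series=[{"offset": [-0.005,0.04,0],"delta_rot": [0,0,0],"claw": 0},{"offset": [0,0,0],"delta_rot": [0,0,0],"claw": 0}])

```text
t: 8.25
eef_pos: [525.3, -9.8, 77.9]
tcp_rot: [0.001, 0.665, 0.747, -0.001]
force: [-0.6, -8.6, -2.4]
width: 22.6
grasp_force: 63.3
```

```bash
python3 o.py
```

```text
8.45 [525.3  -9.8  77.9] [-0.3 -7.9 -2.1] lane 132.59764368426622 -7.855234460039973
```

drive_tool(series=[{"offset": [0.005,-0.04,0],"delta_rot": [0,0,0],"claw": 0},{"offset": [0,0,0],"delta_rot": [0,0,0],"claw": 0}])

```text
t: 8.65
eef_pos: [525.4, -10.5, 77.9]
tcp_rot: [0.001, 0.665, 0.747, -0.001]
force: [-0.4, -5.9, -2.4]
width: 22.3
grasp_force: 63.3
```

```bash
python3 o.py
```

```text
8.85 [525.4 -10.5  77.9] [-0.7 -5.6 -2.1] lane 131.91391664165855 -5.4590763987964905
```

drive_tool(series=[{"offset": [0.005,-0.04,0],"delta_rot": [0,0,0],"claw": 0},{"offset": [0,0,0],"delta_rot": [0,0,0],"claw": 0},{"offset": [0,0,0],"delta_rot": [0,0,0],"claw": 1},{"offset": [0,0,0],"delta_rot": [0,0,0],"claw": 1},{"offset": [0,0,0],"delta_rot": [0,0,0],"claw": 1},{"offset": [0,0,0],"delta_rot": [0,0,0],"claw": 1},{"offset": [0,0,0.8],"delta_rot": [0,0,0],"claw": 1},{"offset": [0,0,0.9],"delta_rot": [0,0,0],"claw": 1},{"offset": [-0.1,-0.4,0.9],"delta_rot": [0,0,0],"claw": 1},{"offset": [-0.2,-0.9,0],"delta_rot": [0,0,0],"claw": 1}])

```text
t: 9.85
eef_pos: [519.2, -42.5, 145.1]
tcp_rot: [0.002, 0.664, 0.748, 0.001]
force: [0.4, 0.8, 0.4]
width: 85.1
grasp_force: 0.0
```

drive_tool(series=[{"offset": [-0.24,-0.916,0],"delta_rot": [0,0,0],"claw": 1},{"offset": [-0.24,-0.916,0],"delta_rot": [0,0,0],"claw": 1},{"offset": [-0.24,-0.916,0],"delta_rot": [0,0,0],"claw": 1},{"offset": [-0.24,-0.916,0],"delta_rot": [0,0,0],"claw": 1},{"offset": [-0.24,-0.916,0],"delta_rot": [0,0,0],"claw": 1},{"offset": [-0.24,-0.916,0],"delta_rot": [0,0,0],"claw": 1},{"offset": [-0.24,-0.916,0],"delta_rot": [0,0,0],"claw": 1},{"offset": [-0.24,-0.916,0],"delta_rot": [0,0,0],"claw": 1},{"offset": [-0.24,-0.916,0],"delta_rot": [0,0,0],"claw": 1},{"offset": [-0.24,-0.916,-0.4],"delta_rot": [0,0,0],"claw": 1}])

```text
t: 10.85
eef_pos: [458.0, -273.2, 133.2]
tcp_rot: [0.001, 0.665, 0.747, 0.0]
force: [0.3, -1.1, -0.7]
width: 85.3
grasp_force: 0.0
```

```bash
python3 - <<'E'
from h import *
t=r.grab_frame("side");save(t,"e.png");o=r.observe();print(o["eef_pos"])
E
```

```text
[ 456.89955925 -275.53344224  130.96642063]
```

View pics/e.png

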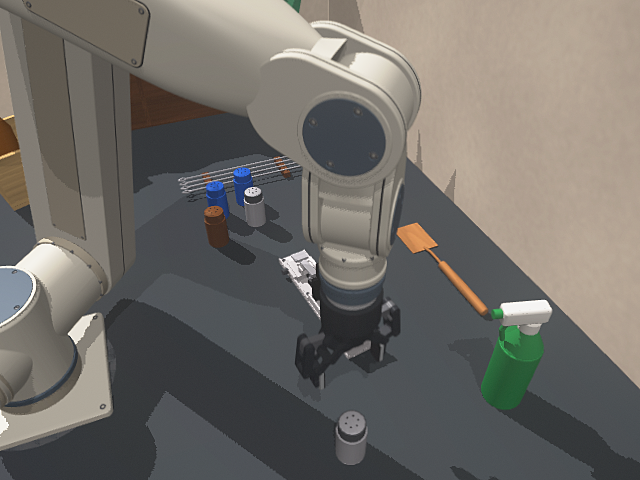

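drive_tool(series=[{"offset": [-0.2,-0.83,0],"delta_rot": [0,0,0],"claw": 1},{"offset": [-0.2,-0.83,0],"delta_rot": [0,0,0],"claw": 1},{"offset": [0,0,0],"delta_rot": [0,0,0],"claw": 1},{"offset": [0,0,-0.9],"delta_rot": [0,0,0],"claw": 1},{"offset": [0,0,-0.9],"delta_rot": [0,0,0],"claw": 1},{"offset": [0,0,-0.9],"delta_rot": [0,0,0],"claw": 1},{"offset": [0,0,-0.9],"delta_rot": [0,0,0],"claw": 1},{"offset": [0,0,-0.36],"delta_rot": [0,0,0],"claw": 1},{"offset": [0,0,0],"delta_rot": [0,0,0],"claw": 0},{"offset": [0,0,0],"delta_rot": [0,0,0],"claw": 0}])

```text
t: 11.9
eef_pos: [448.2, -313.4, 34.0]
tcp_rot: [0.0, 0.664, 0.747, 0.0]
force: [0.6, 0.6, 0.3]
width: 58.9
grasp_force: 0.0
```

drive_tool(series=[{"offset": [0,0,0],"delta_rot": [0,0,0],"claw": 0},{"offset": [0,0,0],"delta_rot": [0,0,0],"claw": 0},{"offset": [0,0,0],"delta_rot": [0,0,0],"claw": 0},{"offset": [0,0,0],"delta_rot": [0,0,0],"claw": 0}])

```text
t: 12.3
eef_pos: [448.4, -314.0, 34.7]
tcp_rot: [0.001, 0.665, 0.747, -0.0]
force: [-0.1, 0.8, 7.0]
width: 44.6
grasp_force: 61.2
```

drive_tool(series=[{"offset": [0,0,0.9],"delta_rot": [0,0,0],"claw": 0},{"offset": [0,0,0.95],"delta_rot": [0,0,0],"claw": 0},{"offset": [0.452,0.948,0.95],"delta_rot": [0,0,0],"claw": 0},{"offset": [0.452,0.948,0.2],"delta_rot": [0,0,0],"claw": 0},{"offset": [0.452,0.948,0],"delta_rot": [0,0,0],"claw": 0},{"offset": [0.452,0.948,0],"delta_rot": [0,0,0],"claw": 0},{"offset": [0.452,0.948,0],"delta_rot": [0,0,0],"claw": 0},{"offset": [0.452,0.948,0],"delta_rot": [0,0,0],"claw": 0},{"offset": [0.452,0.948,0],"delta_rot": [0,0,0],"claw": 0},{"offset": [0.452,0.948,0],"delta_rot": [0,0,0],"claw": 0}])

```text
t: 13.3
eef_pos: [538.6, -122.9, 108.9]
tcp_rot: [0.0, 0.665, 0.747, 0.0]
force: [0.0, -0.6, -0.4]
width: 44.6
grasp_force: 61.5
```

```bash
python3 o.py; python3 - <<'E'
from h import *
s=r.grab_frame("side")
cv2.imwrite("pics/f.png",cv2.resize(s["color"][230:370,260:400],None,fx=4,fy=4)[:,:,::-1])
for n in("side","top"):
    p=r.grab_frame(n)
    for d in r.landmark_of(p,"shaker_a_mid")[:4]:print(n,d["conf"],world(p,d["xyz"]))
E
```

```text
13.5 [ 538.9 -121.9  108.8] [ 0.1  0.8 -1.5] lane 19.668505118010636 0.7870486629822798
side 0.71 [ 538.51347033 -124.4275489   119.36426786]
side 0.34 [685.93901304 285.790719     0.7795638 ]
top 0.38 [ 538.68418825 -131.45108802  118.38904331]
```

View pics/f.png

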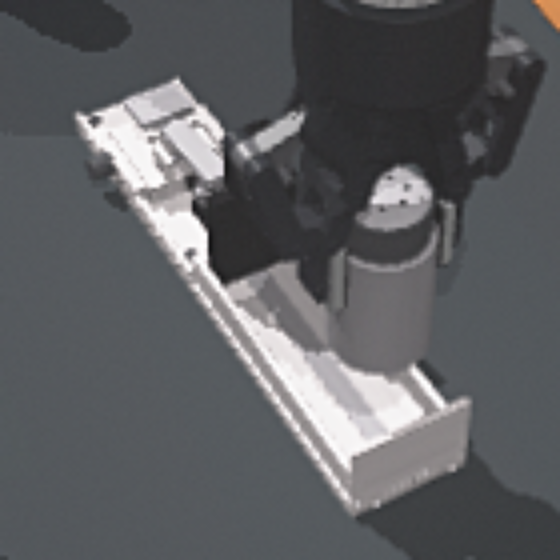

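drive_tool(series=[{"offset": [-0.012,0.1,0],"delta_rot": [0,0,0],"claw": 0},{"offset": [0,0,-0.7],"delta_rot": [0,0,0],"claw": 0},{"offset": [0,0,-0.7],"delta_rot": [0,0,0],"claw": 0},{"offset": [0,0,-0.5],"delta_rot": [0,0,0],"claw": 0},{"offset": [0,0,-0.3],"delta_rot": [0,0,0],"claw": 0},{"offset": [0,0,-0.2],"delta_rot": [0,0,0],"claw": 0},{"offset": [0,0,0],"delta_rot": [0,0,0],"claw": 0}])

```text
t: 14.45
eef_pos: [537.7, -121.4, 47.9]
tcp_rot: [-0.0, 0.665, 0.747, -0.0]
force: [-0.5, 0.7, -1.8]
width: 44.5
grasp_force: 61.6
```

```bash
python3 o.py
```

```text
14.65 [ 538.1 -121.4   48.7] [ 0.1  0.1 -1.3] lane 20.24315957548533 0.11059263198309374
```

drive_tool(series=[{"offset": [0,0,-0.08],"delta_rot": [0,0,0],"claw": 0},{"offset": [0,0,-0.08],"delta_rot": [0,0,0],"claw": 0},{"offset": [0,0,-0.04],"delta_rot": [0,0,0],"claw": 0},{"offset": [0,0,0],"delta_rot": [0,0,0],"claw": 0}])

```text
t: 15.05
eef_pos: [537.7, -121.3, 43.1]
tcp_rot: [-0.0, 0.665, 0.747, -0.0]
force: [-0.0, 0.1, -1.3]
width: 44.5
grasp_force: 61.6
```

drive_tool(series=[{"offset": [0,0,-0.03],"delta_rot": [0,0,0],"claw": 0},{"offset": [0,0,-0.03],"delta_rot": [0,0,0],"claw": 0},{"offset": [0,0,0],"delta_rot": [0,0,0],"claw": 0}])

```text
t: 15.35
eef_pos: [537.9, -121.3, 42.7]
tcp_rot: [0.0, 0.665, 0.747, 0.0]
force: [-4.1, 1.4, 10.0]
width: 44.6
grasp_force: 62.7
```

drive_tool(series=[{"offset": [0,0,0.04],"delta_rot": [0,0,0],"claw": 1},{"offset": [0,0,0],"delta_rot": [0,0,0],"claw": 1},{"offset": [0,0,0],"delta_rot": [0,0,0],"claw": 1},{"offset": [0,0,0.6],"delta_rot": [0,0,0],"claw": 1},{"offset": [0,0,1],"delta_rot": [0,0,0],"claw": 1},{"offset": [0,0,1],"delta_rot": [0,0,0],"claw": 1},{"offset": [0,0,1],"delta_rot": [0,0,0],"claw": 1},{"offset": [-0.15,0.95,0.7],"delta_rot": [0,0,0],"claw": 0.85},{"offset": [-0.15,0.95,0],"delta_rot": [0,0,0],"claw": 0.85},{"offset": [-0.15,0.95,0],"delta_rot": [0,0,0],"claw": 0.85}])

```text
t: 16.35
eef_pos: [526.7, -49.5, 150.8]
tcp_rot: [0.0, 0.665, 0.747, 0.0]
force: [0.5, 0.4, 0.3]
width: 72.5
grasp_force: 0.0
```

drive_tool(series=[{"offset": [-0.15,0.95,0],"delta_rot": [0,0,0],"claw": 0.85},{"offset": [-0.15,0.95,0],"delta_rot": [0,0,0],"claw": 0.85},{"offset": [-0.15,0.95,0],"delta_rot": [0,0,0],"claw": 0.85},{"offset": [-0.15,0.95,0],"delta_rot": [0,0,0],"claw": 0.85},{"offset": [-0.15,0.95,0],"delta_rot": [0,0,0],"claw": 0.85},{"offset": [-0.15,0.95,0],"delta_rot": [0,0,0],"claw": 0.85},{"offset": [-0.15,0.95,0],"delta_rot": [0,0,0],"claw": 0.85},{"offset": [-0.15,0.95,0],"delta_rot": [0,0,0],"claw": 0.85},{"offset": [-0.15,0.95,0],"delta_rot": [0,0,0],"claw": 0.85},{"offset": [0,0,0],"delta_rot": [0,0,0],"claw": 0.85}])

```text
t: 17.35
eef_pos: [492.3, 165.7, 150.1]
tcp_rot: [-0.0, 0.664, 0.748, 0.0]
force: [0.2, -0.8, -0.4]
width: 72.5
grasp_force: 0.0
```

```bash
python3 o.py; python3 - <<'E'
from h import *
p=r.grab_frame("side")
cv2.imwrite("pics/g.png",cv2.resize(p["color"][130:370,170:400],None,fx=2.5,fy=2.5)[:,:,::-1])
for n in("side","top"):
    p=r.grab_frame(n)
    for d in r.landmark_of(p,"shaker_a_mid")[:5]:w=world(p,d["xyz"]);print(n,round(d["conf"],2),w,pix(p,w))
    for m in r.masks_of(p,"shaker_b_mid")[:5]:
        v,u=np.nonzero(m["region"]);print(round(m["conf"],2),u.min(),u.max(),v.min(),v.max(),onz(p,u.mean(),v.mean(),44))
E
```

```text
17.55 [492.8 163.7 150.2] [-0.  -0.3  0.3] lane 308.77587772315553 -0.3080932087898934
side 0.89 [ 540.22386913 -122.05159595   52.28871805] [352.80144299 320.48779885]
0.94 244 265 189 226 [473.96868834 272.24137113  44.        ]
0.79 205 228 181 217 [405.86701105 357.2050225   44.        ]
0.74 204 228 206 247 [377.85769979 243.16907972  44.        ]
0.68 233 248 171 205 [461.71789312 363.41278392  44.        ]
0.63 280 376 252 357 [516.56183955 -47.41531986  44.        ]
top 0.56 [ 541.53220069 -129.21752484   52.14955342] [397.62323219 260.76768677]
0.83 206 227 303 321 [401.21047534 340.58286986  44.        ]
0.56 195 218 274 292 [473.96336518 371.89362223  44.        ]
```

View pics/g.png

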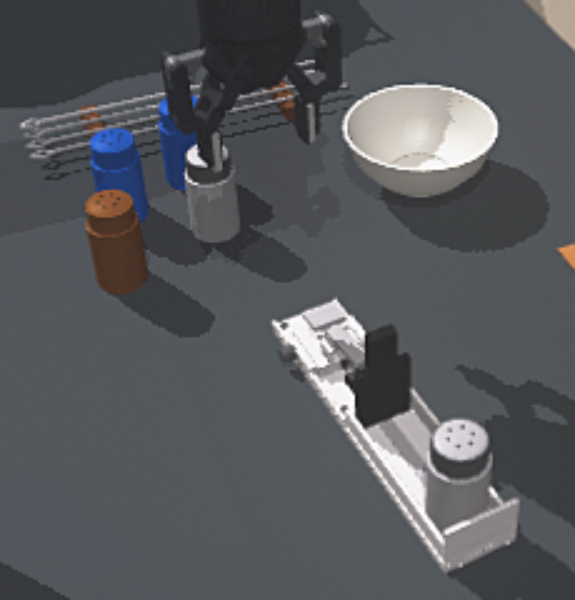

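drive_tool(series=[{"offset": [-0.136,0.94,0],"delta_rot": [0,0,0],"claw": 0.85},{"offset": [-0.136,0.94,0],"delta_rot": [0,0,0],"claw": 0.85},{"offset": [-0.136,0.94,0],"delta_rot": [0,0,0],"claw": 0.85},{"offset": [-0.136,0.94,0],"delta_rot": [0,0,0],"claw": 0.85},{"offset": [-0.136,0.94,0],"delta_rot": [0,0,0],"claw": 0.85},{"offset": [0,0,-0.4],"delta_rot": [0,0,0],"claw": 0.85},{"offset": [0,0,-0.4],"delta_rot": [0,0,0],"claw": 0.85},{"offset": [0,0,0],"delta_rot": [0,0,0],"claw": 0.85}])

```text
t: 18.7
eef_pos: [475.1, 280.1, 128.4]
tcp_rot: [-0.001, 0.665, 0.747, -0.001]
force: [0.2, -0.0, -0.0]
width: 72.4
grasp_force: 0.0
```

```bash
python3 o.py; python3 - <<'E'
from h import *
p=r.grab_frame("side");e=r.observe()["eef_pos"]
cv2.imwrite("pics/i.png",cv2.resize(p["color"][130:250,180:330],None,fx=5,fy=5)[:,:,::-1])
for y in(272,277,282,287):print([pix(p,(476,y,z)).round(1) for z in(0,44,88)])
for x in("shaker_a_mid","shaker_b_mid"):
  for d in r.landmark_of(p,x)[:5]:w=world(p,d["xyz"]);print(round(d["conf"],2),w,pix(p,w))
E
```

```text
18.9 [475.9 280.3 130. ] [-0.1 -0.4  0.1] lane 426.5498589454001 -0.35201553981626144
[array([257. , 223.7]), array([255.2, 208.8]), array([253.3, 193. ])]
[array([256.4, 222.5]), array([254.6, 207.6]), array([252.7, 191.8])]
[array([255.8, 221.3]), array([254. , 206.4]), array([252.1, 190.7])]
[array([255.2, 220.1]), array([253.4, 205.2]), array([251.5, 189.5])]
0.68 [ 538.06765124 -124.88305526   53.80975803] [352.39016162 321.43175936]
0.44 [794.00374618 -17.8771135   -3.75154616] [439.25902822 267.45035968]
0.27 [ 722.69821392 -322.66888496   -1.27019199] [500.0842713  393.08128242]
0.22 [509.49617448 126.56961918   7.6582333 ] [290.79988409 256.13538731]
0.81 [479.24241259 281.96735745  48.11651838] [255.15555223 204.61134236]
0.67 [378.8607906  245.53576833  43.86336879] [216.1385523 225.7916316]
0.64 [478.25273932 372.54369876  42.73814114] [244.56318998 186.10957027]
0.56 [403.14124976 338.49583884  42.04002215] [217.51043558 200.99028948]
```

View pics/i.png

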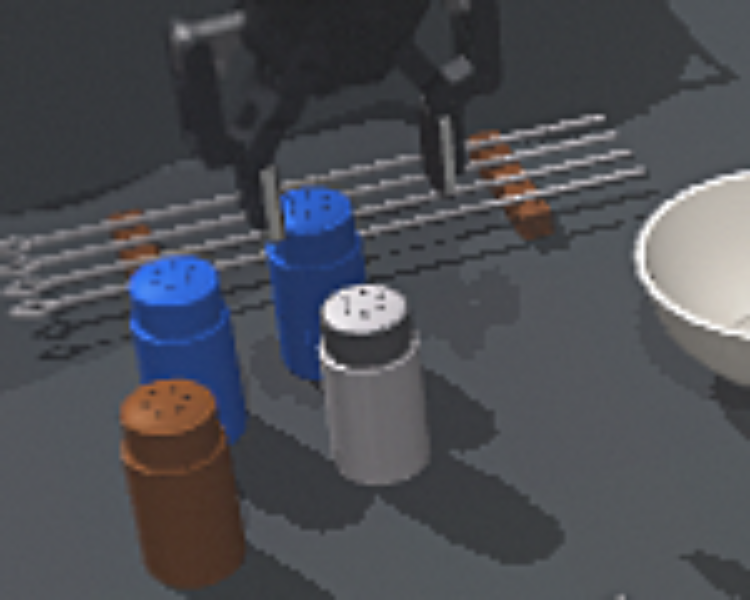

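drive_tool(series=[{"offset": [0.08,0,-0.9],"delta_rot": [0,0,0],"claw": 0.85},{"offset": [0,0,-0.9],"delta_rot": [0,0,0],"claw": 0.85},{"offset": [0,0,-0.9],"delta_rot": [0,0,0],"claw": 0.85},{"offset": [0,0,-0.9],"delta_rot": [0,0,0],"claw": 0.85},{"offset": [0,0,-0.22],"delta_rot": [0,0,0],"claw": 0.85},{"offset": [0,0,0],"delta_rot": [0,0,0],"claw": 0},{"offset": [0,0,0],"delta_rot": [0,0,0],"claw": 0},{"offset": [0,0,0],"delta_rot": [0,0,0],"claw": 0},{"offset": [0,0,0],"delta_rot": [0,0,0],"claw": 0},{"offset": [0,0,0],"delta_rot": [0,0,0],"claw": 0}])

```text
t: 20.05
eef_pos: [478.6, 281.5, 36.1]
tcp_rot: [0.001, 0.665, 0.747, 0.001]
force: [-0.9, -0.6, 6.7]
width: 44.5
grasp_force: 61.3
```

drive_tool(series=[{"offset": [0,0,0.9],"delta_rot": [0,0,0],"claw": 0},{"offset": [0,0,0.9],"delta_rot": [0,0,0],"claw": 0},{"offset": [0,0,0.9],"delta_rot": [0,0,0],"claw": 0},{"offset": [0,0,0.9],"delta_rot": [0,0,0],"claw": 0},{"offset": [0,0,0.9],"delta_rot": [0,0,0],"claw": 0},{"offset": [0.14,-0.913,0.8],"delta_rot": [0,0,0],"claw": 0},{"offset": [0.14,-0.913,0],"delta_rot": [0,0,0],"claw": 0},{"offset": [0.14,-0.913,0],"delta_rot": [0,0,0],"claw": 0},{"offset": [0.14,-0.913,0],"delta_rot": [0,0,0],"claw": 0},{"offset": [0.14,-0.913,0],"delta_rot": [0,0,0],"claw": 0}])

```text
t: 21.05
eef_pos: [495.3, 166.2, 167.7]
tcp_rot: [0.0, 0.665, 0.747, 0.0]
force: [-0.3, 0.1, -1.0]
width: 44.9
grasp_force: 61.4
```

drive_tool(series=[{"offset": [0.14,-0.913,0],"delta_rot": [0,0,0],"claw": 0},{"offset": [0.14,-0.913,0],"delta_rot": [0,0,0],"claw": 0},{"offset": [0.14,-0.913,0],"delta_rot": [0,0,0],"claw": 0},{"offset": [0.14,-0.913,0],"delta_rot": [0,0,0],"claw": 0},{"offset": [0.14,-0.913,0],"delta_rot": [0,0,0],"claw": 0},{"offset": [0.14,-0.913,0],"delta_rot": [0,0,0],"claw": 0},{"offset": [0.14,-0.913,0],"delta_rot": [0,0,0],"claw": 0},{"offset": [0.14,-0.913,0],"delta_rot": [0,0,0],"claw": 0},{"offset": [0.14,-0.913,0],"delta_rot": [0,0,0],"claw": 0},{"offset": [0.14,-0.913,0],"delta_rot": [0,0,0],"claw": 0}])

```text
t: 22.05
eef_pos: [530.4, -62.2, 167.6]
tcp_rot: [0.0, 0.665, 0.747, 0.0]
force: [0.2, 0.6, -1.4]
width: 44.3
grasp_force: 61.4
```

```bash
python3 o.py; python3 - <<'E'
from h import *
for n in("side","top"):
    p=r.grab_frame(n)
    for d in r.landmark_of(p,"shaker_a_mid")[:5]:w=world(p,d["xyz"]);print(n,round(d["conf"],2),w)
E
```

```text
22.25 [530.6 -63.  167.4] [ 0.9 -0.4 -1.5] lane 79.11256382476131 -0.5131741247675682
side 0.77 [ 539.35705388 -125.68593913   52.30217111]
```

drive_tool(series=[{"offset": [0.03,0.08,-0.5],"delta_rot": [0,0,0],"claw": 0},{"offset": [0,0,-0.9],"delta_rot": [0,0,0],"claw": 0},{"offset": [0,0,-0.9],"delta_rot": [0,0,0],"claw": 0},{"offset": [0,0,-0.9],"delta_rot": [0,0,0],"claw": 0},{"offset": [0,0,-0.7],"delta_rot": [0,0,0],"claw": 0},{"offset": [0,0,-0.5],"delta_rot": [0,0,0],"claw": 0},{"offset": [0,0,-0.3],"delta_rot": [0,0,0],"claw": 0},{"offset": [0,0,-0.08],"delta_rot": [0,0,0],"claw": 0},{"offset": [0,0,-0.06],"delta_rot": [0,0,0],"claw": 0},{"offset": [0,0,0],"delta_rot": [0,0,0],"claw": 0}])

```text
t: 23.45
eef_pos: [531.3, -59.1, 46.6]
tcp_rot: [0.0, 0.664, 0.747, 0.0]
force: [0.2, 0.1, -0.7]
width: 44.9
grasp_force: 61.4
```

drive_tool(series=[{"offset": [0,0,-0.04],"delta_rot": [0,0,0],"claw": 0},{"offset": [0,0,-0.03],"delta_rot": [0,0,0],"claw": 0},{"offset": [0,0,0],"delta_rot": [0,0,0],"claw": 0}])

```text
t: 23.75
eef_pos: [531.1, -59.3, 44.7]
tcp_rot: [0.0, 0.665, 0.747, 0.0]
force: [-0.4, -0.0, -1.1]
width: 44.4
grasp_force: 61.4
```

drive_tool(series=[{"offset": [0,0,-0.03],"delta_rot": [0,0,0],"claw": 0},{"offset": [0,0,-0.03],"delta_rot": [0,0,0],"claw": 0},{"offset": [0,0,0],"delta_rot": [0,0,0],"claw": 0}])

```text
t: 24.05
eef_pos: [531.2, -59.3, 44.0]
tcp_rot: [0.001, 0.665, 0.747, 0.0]
force: [-3.2, 0.0, 10.3]
width: 44.3
grasp_force: 62.7
```

drive_tool(series=[{"offset": [0,0,0.04],"delta_rot": [0,0,0],"claw": 1},{"offset": [0,0,0],"delta_rot": [0,0,0],"claw": 1},{"offset": [0,0,0],"delta_rot": [0,0,0],"claw": 1},{"offset": [0,0,0.6],"delta_rot": [0,0,0],"claw": 1},{"offset": [0,0,1],"delta_rot": [0,0,0],"claw": 1},{"offset": [0,0,1],"delta_rot": [0,0,0],"claw": 1},{"offset": [0,0,1],"delta_rot": [0,0,0],"claw": 1},{"offset": [0,0,0.8],"delta_rot": [0,0,0],"claw": 1},{"offset": [-0.113,0.955,0],"delta_rot": [0,0,0],"claw": 0},{"offset": [-0.113,0.955,0],"delta_rot": [0,0,0],"claw": 0}])

```text
t: 25.05
eef_pos: [525.7, -11.4, 154.6]
tcp_rot: [0.001, 0.665, 0.747, 0.0]
force: [-0.7, 0.0, 1.0]
width: 59.3
grasp_force: 0.0
```

drive_tool(series=[{"offset": [-0.113,0.955,0],"delta_rot": [0,0,0],"claw": 0},{"offset": [-0.113,0.955,0],"delta_rot": [0,0,0],"claw": 0},{"offset": [-0.113,0.955,0],"delta_rot": [0,0,0],"claw": 0},{"offset": [-0.113,0.955,0],"delta_rot": [0,0,0],"claw": 0},{"offset": [0,0,-0.8],"delta_rot": [0,0,0],"claw": 0},{"offset": [0,0,-0.8],"delta_rot": [0,0,0],"claw": 0},{"offset": [0,0,-0.8],"delta_rot": [0,0,0],"claw": 0},{"offset": [0,0,0],"delta_rot": [0,0,0],"claw": 0}])

```text
t: 25.85
eef_pos: [512.6, 84.1, 91.8]
tcp_rot: [-0.002, 0.664, 0.747, -0.001]
force: [-0.6, 0.5, 0.3]
width: 0.5
grasp_force: 0.0
```

```bash
python3 o.py; python3 - <<'E'
from h import *
p=r.grab_frame("side");print(r.observe()["width"])
cv2.imwrite("pics/j.png",cv2.resize(p["color"][220:370,250:400],None,fx=4,fy=4)[:,:,::-1])
E
```

```text
26.05 [514.2  84.   94.3] [ 0.4 -0.  -0.3] lane 227.08127517472101 -0.09269697540663327
-0.13477106046095277
```

View pics/j.png

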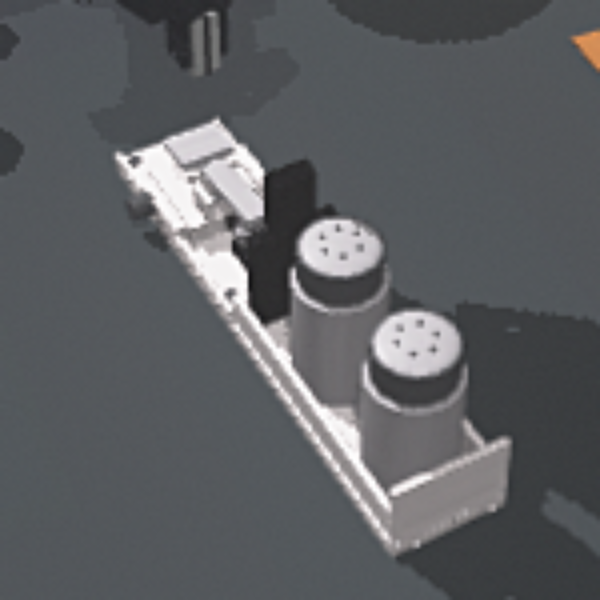

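drive_tool(series=[{"offset": [0,0,-0.8],"delta_rot": [0,0,0],"claw": 0},{"offset": [0,0,-0.7],"delta_rot": [0,0,0],"claw": 0},{"offset": [0,0,-0.36],"delta_rot": [0,0,0],"claw": 0},{"offset": [0,0,0],"delta_rot": [0,0,0],"claw": 0}])

```text
t: 26.5
eef_pos: [513.8, 84.0, 47.1]
tcp_rot: [-0.0, 0.665, 0.747, -0.0]
force: [0.4, -0.7, -0.1]
width: -0.0
grasp_force: 0.0
```

drive_tool(series=[{"offset": [0,0,-0.1],"delta_rot": [0,0,0],"claw": 0},{"offset": [0,0,-0.06],"delta_rot": [0,0,0],"claw": 0},{"offset": [0,0,0],"delta_rot": [0,0,0],"claw": 0}])

```text
t: 26.8
eef_pos: [514.4, 84.0, 44.0]
tcp_rot: [0.0, 0.665, 0.747, 0.0]
force: [-0.3, -0.0, -0.6]
width: 0.1
grasp_force: 0.0
```

```bash
python3 o.py
```

```text
27.0 [514.3  84.   43.9] [-0.1  0.1  0.3] lane 227.1062703781702 0.07164732009170593
```

drive_tool(series=[{"offset": [0,0,-0.08],"delta_rot": [0,0,0],"claw": 0},{"offset": [0,0,-0.06],"delta_rot": [0,0,0],"claw": 0},{"offset": [0,0,0],"delta_rot": [0,0,0],"claw": 0}])

```text
t: 27.3
eef_pos: [514.3, 85.0, 40.5]
tcp_rot: [-0.0, 0.664, 0.747, 0.001]
force: [-2.2, 5.5, 6.6]
width: -0.2
grasp_force: 4.3
```

drive_tool(series=[{"offset": [0,0,-0.06],"delta_rot": [0,0,0],"claw": 0},{"offset": [0,0,0],"delta_rot": [0,0,0],"claw": 0},{"offset": [0,0,0],"delta_rot": [0,0,0],"claw": 0}])

```text
t: 27.6
eef_pos: [514.4, 85.6, 39.5]
tcp_rot: [-0.001, 0.664, 0.748, 0.002]
force: [-3.2, 8.3, 12.4]
width: 0.1
grasp_force: 7.1
```

```bash
cat > k.py <<'E'
from h import *
p=r.grab_frame("side")
for x in("tab","paddle","shaker_a_mid"):
  for d in r.landmark_of(p,x)[:3]:
    w=world(p,d["xyz"]);print(x,round(d["conf"],2),w.round(1),"lane",np.round((w[:2]-[542.5,-152.3])@[-.1175,.993],1))
E
python3 o.py; python3 k.py
```

```text
27.8 [514.3  85.5  39.5] [-3.4  7.6 12.6] lane 228.57879499448546 7.995628258172866
tab 0.85 [532.7 -57.8  84.7] lane 95.0
tab 0.61 [ 541.8 -104.    12.6] lane 48.0
paddle 0.73 [536.7 -63.9  38.5] lane 88.4
shaker_a_mid 0.93 [ 539.5 -133.7   51.7] lane 18.8
```

drive_tool(series=[{"offset": [0,0,0.2],"delta_rot": [0,0,0],"claw": 0},{"offset": [0,0,0.5],"delta_rot": [0,0,0],"claw": 0},{"offset": [0,0,1],"delta_rot": [0,0,0],"claw": 0},{"offset": [0,0,1],"delta_rot": [0,0,0],"claw": 0},{"offset": [0,0,1],"delta_rot": [0,0,0],"claw": 0},{"offset": [0,0,1],"delta_rot": [0,0,0],"claw": 0},{"offset": [0,0,0],"delta_rot": [0,0,0],"claw": 0},{"offset": [0,0,0],"delta_rot": [0,0,0],"claw": 0}])

```text
t: 28.8
eef_pos: [514.2, 84.0, 156.0]
tcp_rot: [0.0, 0.665, 0.747, 0.0]
force: [-0.1, -0.3, -0.9]
width: -0.3
grasp_force: 0.0
```

```bash
python3 o.py; python3 k.py; python3 - <<'E'
from h import *
p=r.grab_frame("side")
cv2.imwrite("pics/k.png",cv2.resize(p["color"][220:370,250:400],None,fx=4,fy=4)[:,:,::-1])
E
```

```text
29.0 [513.6  84.  155.1] [-0.3  0.3  0.3] lane 227.11518398923948 0.33551434414532866
tab 0.91 [531.9 -54.6  84. ] lane 98.3
paddle 0.84 [537.3 -64.4  35.7] lane 87.9
shaker_a_mid 0.74 [ 536.9 -132.1   53.7] lane 20.7
```

```bash
python3 -c "
from station import r
print(r.hand_in())"
```

```text
the job is handed in; nothing more can be done
None
```

The job is handed in at about 29 s: the follower caught at about 132 mm of travel, both shakers are in the lane, and pressing the pad closed the follower on them; its tab measures 98 mm behind the stop, where two snug shakers put it (that final check was by camera measurement only, as the ten picture views were used up).

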